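# Fit the light cowl and hold the glass cell in the beam

## Robot

A 6-joint arm with a two-finger parallel gripper is mounted at the origin on the work surface. World frame = base frame: x ahead of the robot, y to its left, z up, the work surface at z = 0. Lengths are in m, angles in rad, forces in N, time in s.
With the tool pointing down it reaches from about 0.4 to 0.825 m from the base axis. Payload 7 kg.
Tool frame: the origin (TCP) lies midway between the tips of the shut fingers; the grasp point (between the pads) lies hold_point_z behind it (hold_point_z is the distance from the TCP to the grasp point, in m); z points along the fingers, y is the line along which they close (so a half turn about z gives the same grasp; the last joint's range is limited). The gripper opens to 88 mm and grips with 3 to 60 N. Pads are 19 mm wide; open, the fingers measure 130 mm over their backs; the gripper's body (78 mm by 193 mm) begins 47 mm behind the grasp point.
Start: joints at [1.395, 0.359, 0.012, 0, -1.224, -0.288], TCP at [0.302, 0.604, 0.227] pointing down, gripper open.
Joint ranges: [-3.07, 3.07], [-1.43, 2.12], [-1.02, 1.25], [-3.03, 1.67], [-3.05, -0], [-3.03, 3.03]. Speed limits (rad/s): [2.39, 2.39, 3.01, 3.14, 3.14, 3.14].

## Interface

Orientations are given as [roll, pitch, yaw] about the fixed x, y, z axes, in that order (R = Rz(yaw) Ry(pitch) Rx(roll)).
In Python, from station import * gives the robot as it stands.
- The arm moves only by the tool apply_moves, never from a script. Its argument "steps" is a list of rows, each an object with "translation": the shift along the world's x, y, z scaled (see below), a list of three; "rotation": the turn, a rotation vector about the world's x, y, z scaled (see below), a list of three. A call has exactly 10 rows; each row is the pose to reach, as a shift and turn from the pose commanded when the call began; what a row does not reach only later rows make up. The controller multiplies each number of a shift by 250 mm and each number of a turn by 30 degrees. A row lasts 1/12 s, in which the tool goes at most 41.7 mm and 7.16 degrees, less where a joint would pass 70% of its speed; a pose out of reach is approached as far as the arm can. A call with a number of a shift or a turn outside -1 to 1 is refused whole. A call with a gripper value outside its range is refused whole. "jaw" is the closure, from -1 (fully open) to 1 (shut), so that 0 is half open, set as the call begins (left out, the last holds). The fingers move at their own pace and stop on an object; "newtons" is the grip in N (left out, the last holds). Time passes only in rows, so rows that repeat a pose let the fingers close, or fill a call up. It gives the time, the measured TCP pose, the force, the opening and the grip force at its end, in the units of the state.
- get_state(): the state, without advancing time (a new reading comes with each control period).
- grab_frame(name): name is "scene" or "side" or "wrist"; returns the picture (384x512x3 uint8, blue, green, red); there is no depth.
- camera_model(name): a dict with "fx", "fy", "cx", "cy" (pixels), "xyz" and "rotation" of the camera in the world. Camera axes: x right, y down, z forward; pixel columns grow to the right and rows downward; lengths in m; the calibration is good to about 2 mm. A picture is of the moment at which its call begins: read the wrist's pose just before it. camera_model takes no time and is no camera call; for the wrist camera it gives the pose at the moment of the call.
- job_done(): hands the job in; it is judged then, once.
The state is a dict: "t": time; "q": joint angles; "qd": joint speeds; "joint_efforts": joint torques, N m; "eef_pos": TCP position; "ee_rot": TCP orientation; "force": force on the tool from outside, world axes, zero at the start; "moment": the same for the moment, N m; "width": finger opening in m; "gripper_force": force on a finger pad.
Only numpy, scipy, OpenCV 4.12 (cv2) and the standard library are available. Lean on these libraries where they do the work, as an engineer would, in place of code of your own. Each camera call takes 0.05 s, during which the arm holds its last target. There are 200 camera calls.

## Task

Take a light reading on the small light bench: put the black cowl over the upright lamp post, lower it (do not drop it) until it sits fully down on the shoulder with its snout pointing straight at the detector, and let go of it. Then lift the longer of the two glass cells out of the rack, gripping it by its two long frosted sides only and never touching the clear windows at its ends, and hold it upright in the light path, midway between snout and detector, its middle at the height of the detector's lens and its windows facing the snout and the detector squarely. Finish while still holding it there, still and clear of everything, and leave the short cell and the other things on the bench where they are.

Things in the scene. Friction and masses are not known exactly. Their poses are not given: they have to be found in the camera images.
- light_bench: The light bench: an aluminium rail 290 mm long, 62 mm wide, 22 mm high, fixed to the table, with the lamp near one end (axis at x = -84 mm) and the detector near the other. Origin: middle of the rail's underside, on the table; x runs along the rail from lamp to detector (the way the light goes), z up. Nothing stands above the rail between lamp and detector.
- lamp_seat (a point): Centre of the top of the lamp's steel shoulder (48 mm across, 97 mm above the table, over a heat sink 52 mm across), where the cowl's bottom comes to rest. The upright lamp post rises from here: 28 mm in diameter, 55 mm tall (top 152 mm above the table), edge chamfered over the last 6 mm. Axes as the light bench.
- detector (a point): Centre of the lens on the detector's front, 120 mm above the table and 134 mm from the lamp axis along x. The detector is a black barrel lying along x on a short post: lens tube 34 mm across, behind it a housing 46 mm across and 45 mm long. Axes as the light bench.
- light_path (a point): The point of the light path midway between the snout of the seated cowl and the detector's front (50 mm to each), 120 mm above the table, 84 mm from the lamp axis along x; axes as the light bench, so the light runs along its x.
- cowl: The light cowl: a loose black metal sleeve standing on the table, open at both ends, 40 mm outside and 31 mm inside diameter, 46 mm tall, about 65 g; a square snout (18 mm wide, 25 mm tall) sticks out of one side to 34 mm from the axis. Origin: centre of its bottom; z up along its axis, x towards the snout. It has 1.5 mm of play all round the lamp post. Its sides at +y and -y are free to grip.
- snout (a point): The mouth of the cowl's snout, 34 mm from the sleeve's axis along the cowl's x and 23 mm above its bottom.
- rack: Grey cell rack, fixed to the table, 150 mm long (x), 66 mm wide (y), 20 mm high, with slots at x = -45, 0, +45 mm, each 14.5 mm wide (x), 44.5 mm long (y), 12 mm deep: a cell stands with its lowest 12 mm in the slot, 33 mm showing. The two cells stand in the outer slots, which in which varies; the middle one is empty. Origin: centre of its underside, z up.
- long_cell: The longer glass cell, empty, open at the top: 42.5 mm long (x), 12.5 mm wide (y), 45 mm tall, about 45 g. Its long sides (+y and -y) are frosted, matt whitish; its narrow ends (+x and -x) are the clear windows, not to be touched. Origin: centre of its bottom; x from window to window; z up. Starts upright in a rack slot, its length along the rack's y, its bottom 8 mm above the table.
- cell_mid (a point): The middle of the long cell, 22.5 mm above its bottom, on its axis from window to window.
- long_cell_front_window: The clear window at the long cell's +x end, 12.5 mm wide and 45 mm tall, fixed to the cell. Origin: its middle, 19.75 mm from the cell's middle.
- long_cell_rear_window: The clear window at the long cell's -x end, otherwise the same.
- short_cell: The shorter glass cell, 22.5 mm long (x), 12.5 mm wide, 45 mm tall, in the rack's other outer slot; not to be moved. Origin: centre of its bottom.
- spacer: Bystander: a flat plain aluminium ring without a snout, 44 mm across, 9 mm high. Origin: centre of its underside.
- spool: Bystander: a spool of solder standing on its flange, 56 mm across, 36 mm high. Origin: centre of its underside.
- screwdriver: Bystander: a screwdriver with a yellow handle, 190 mm long, lying on the table. Origin: its middle, on the table.
- caliper: Bystander: a caliper, 210 mm long, lying on the table. Origin: its middle, on the table.
- crimper: Bystander: a crimping tool with two green handles, 190 mm long, lying on the table. Origin: by its pivot, on the table.
- marker: Bystander: a marker pen, 135 mm long, lying on the table. Origin: its middle, on the table.
There are look-alikes about, which are no part of the job. Several things have the shape of the cowl; the one meant has the colours described above.

How it is judged:
On the way, in this order (a step that is already met when the one before it is completed fails the run):
1. the cowl sits fully down on the lamp's shoulder, its snout towards the detector, and is let go (horizontal distance between cowl and lamp_seat below 0.003 m and z of cowl in the frame of lamp_seat between -0.003 and 0.003 m and angle between cowl's own z axis and vertical below 0.08 rad and x of snout in the frame of lamp_seat above 0.03 m and angle between the x axis of cowl and the x axis of light_bench, either way round below 0.2 rad and contact force between the fingers and cowl below 0.1 N), for 0.2 s.
2. the long cell is lifted clear of the rack in the fingers (contact force between the fingers and long_cell above 2 N and z of long_cell in the frame of rack above 0.025 m), for 0.2 s.
At the end, for the whole second after the job is handed in: Cowl on the shoulder (3 mm, 0.08 rad), snout to the detector within 0.2 rad, let go. Long cell gripped (over 2 N), clear, still, its middle within 15 mm along the light, 5 mm across, 8 mm in height; along the light within 0.14 rad, upright 0.12; short cell unmoved (12 mm) (all of step 1 and contact force between the fingers and long_cell above 2 N and x of cell_mid in the frame of light_path between -0.015 and 0.015 m and y of cell_mid in the frame of light_path between -0.005 and 0.005 m and z of cell_mid in the frame of light_path between -0.008 and 0.008 m and angle between the x axis of long_cell and the x axis of light_bench, either way round below 0.14 rad and angle between long_cell's own z axis and vertical below 0.12 rad and contact force between long_cell and light_bench below 0.05 N and contact force between long_cell and cowl below 0.05 N and linear speed of long_cell below 0.03 m/s and distance of short_cell from where it was at the start of the episode below 0.012 m); the arm keeps its last pose, push and grip.
It fails at once if the fingers touched a clear window of the long cell (contact force between the fingers and long_cell_front_window above 0.3 N or contact force between the fingers and long_cell_rear_window above 0.3 N).
It fails at once if the cowl was dropped onto the lamp (horizontal distance between cowl and lamp_seat below 0.015 m and z of cowl in the frame of lamp_seat below 0.05 m and linear speed of cowl above 0.45 m/s).
It fails at once if the short cell or another thing on the bench was moved (short cell more than 12 mm, others 25 mm) (distance of short_cell from where it was at the start of the episode above 0.012 m or distance of any of spacer, spool, screwdriver, caliper, crimper, marker from where it was at the start of the episode above 0.025 m).
It also fails if it takes over 58 s, if anything falls off the work surface, if the arm or the gripper's body presses on something with over 40 N, if the wrist force passes 120 N, or if a joint passes its speed limit or range.

## Working session

There is one attempt and no reset: what is moved stays moved. The work goes in short steps, Python scripts to look and compute and a tool call to move; the robot and the scene stay as the last step left them, time stands still between calls to the robot, and variables do not carry over. Pictures are saved under pics/ and viewed, at most 10 in all, crops included, and the job is handed in when it is done.

Besides the shell and the picture viewer there is one more tool, called after ">>>" in YAML: its name, and indented under it one key for each argument. apply_moves: Moves the arm, as the interface text tells. Shifts and turns lie within -1 to 1; 1 stands for 250 mm of shift or 30 degrees of turn. Its arguments: {"type":"object","properties":{"steps":{"type":"array"},"jaw":{"type":"number"},"newtons":{"type":"number"}},"required":["steps"]}

```bash
mkdir -p pics; ls
python3 - <<'E'
from station import *
import cv2,numpy as np
s=get_state();print(s)
for n in("scene","side","wrist"):
    c=camera_model(n);print(n,c);cv2.imwrite(f"pics/{n}0.png",grab_frame(n))
E
```

```text
pics
{'t': 0.0, 'q': array([ 1.39513124e+00,  3.59383942e-01,  1.10730657e-02, -3.70847818e-04,
       -1.22411454e+00, -2.88121891e-01]), 'qd': array([-0.00122174,  0.00012645, -0.00141241,  0.00125722, -0.001013  ,
       -0.00088142]), 'joint_efforts': array([-1.54633934e-03, -5.82724714e+01,  2.93052953e+01,  6.99731693e+00,
        6.71006273e-03, -1.73979934e-04]), 'eef_pos': array([0.3017381 , 0.60325332, 0.22562705]), 'ee_rot': array([ 3.13993165e+00, -1.28705018e-04, -4.63913161e-01]), 'force': array([-0.42029674,  0.28629525, -0.45456267]), 'moment': array([-0.01776848, -0.01636009,  0.04020984]), 'gripper_force': 0.0, 'width': 0.08774283456063234}
scene {'fx': 374.69884960028224, 'fy': 374.69884960028224, 'cx': 264.026357595094, 'cy': 198.57307314118978, 'xyz': array([ 0.81432809, -0.49460792,  1.00390044]), 'rotation': array([-2.64032429,  0.01185374,  0.44494249])}
side {'fx': 388.43158641460536, 'fy': 388.43158641460536, 'cx': 258.3401882642222, 'cy': 199.85203620017296, 'xyz': array([ 0.29118373, -0.6652097 ,  0.6604284 ]), 'rotation': array([-2.26034504,  0.00342302, -0.42138804])}
wrist {'fx': 313.0130700719331, 'fy': 313.0130700719331, 'cx': 257.8551262352864, 'cy': 191.66540243123285, 'xyz': array([0.37520944, 0.56576725, 0.38324709]), 'rotation': array([ 2.83408222e+00, -1.79742957e-03, -2.03555788e+00])}
```

Run:
```python
import station
print([n for n in dir(station) if n[0]!='_']); print(getattr(station,'hold_point_z',None))
```

```text
['Unreachable', 'camera_model', 'get_state', 'grab_frame', 'hold_point_z', 'job_done']
0.0188
```

View pics/scene0.png

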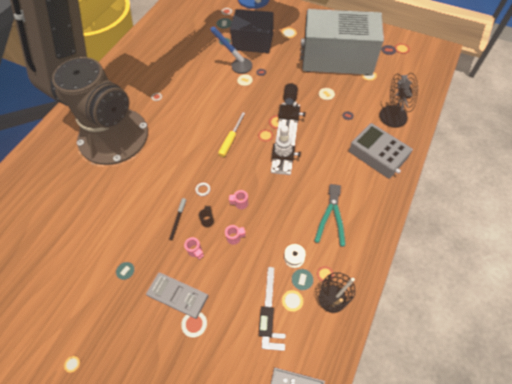

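View pics/side0.png

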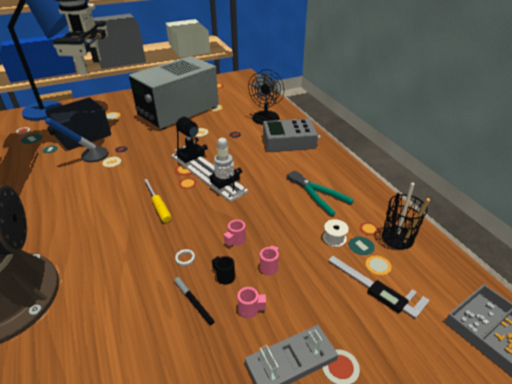

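```bash
cat > h.py <<'E'
from station import *
import cv2,numpy as np
from scipy.spatial.transform import Rotation as R
def ray(c,p):
    d=R.from_euler('xyz',c['rotation']).as_matrix()@np.array([(p[0]-c['cx'])/c['fx'],(p[1]-c['cy'])/c['fy'],1]);return np.array(c['xyz']),d/np.linalg.norm(d)
def plane(c,p,z):
    o,d=ray(c,p);return o+d*(z-o[2])/d[2]
def proj(c,P):
    v=R.from_euler('xyz',c['rotation']).as_matrix().T@(np.asarray(P)-c['xyz']);return np.array([c['fx']*v[0]/v[2]+c['cx'],c['fy']*v[1]/v[2]+c['cy']])
def tri(c1,p1,c2,p2):
    (a,d),(b,e)=ray(c1,p1),ray(c2,p2);s=np.linalg.lstsq(np.c_[d,-e],b-a,rcond=None)[0]
    x,y=a+d*s[0],b+e*s[1];return (x+y)/2,np.linalg.norm(x-y)
E
python3 - <<'E'
from h import *
np.set_printoptions(precision=4,suppress=True)
s,d=camera_model('scene'),camera_model('side')
print('rot check', R.from_euler('xyz',s['rotation']).as_matrix()[:,2])
for n,a,b in [('cowl',(207,216),(225,269)),('lamp top',(284,126),(222,143)),('det',(290,90),(186,125)),('rack',(177,295),(291,357)),('spacer',(203,188),(185,257))]:
    print(n,tri(s,a,d,b))
I=cv2.imread('pics/scene0.png');J=cv2.imread('pics/side0.png')
def t(I,x,y,w,h): return cv2.resize(I[y:y+h,x:x+w],(400,300),interpolation=cv2.INTER_CUBIC)
cv2.imwrite('pics/c1.png',np.vstack([np.hstack([t(I,167,186,80,60),t(J,184,239,80,60)]),np.hstack([t(I,225,78,120,90),t(J,150,110,120,90)])]))
E
```

```text
rot check [-0.2162  0.4293 -0.8769]
cowl (array([ 0.4467, -0.1375,  0.0209]), np.float64(0.001892218268993524))
lamp top (array([0.5545, 0.1658, 0.1412]), np.float64(0.011643059928726938))
det (array([0.5046, 0.3243, 0.1233]), np.float64(0.005361138574590561))
rack (array([ 0.4857, -0.3691,  0.0129]), np.float64(0.00319754992829551))
spacer (array([ 0.3808, -0.052 ,  0.0027]), np.float64(0.0021477351117670427))
```

View pics/c1.png

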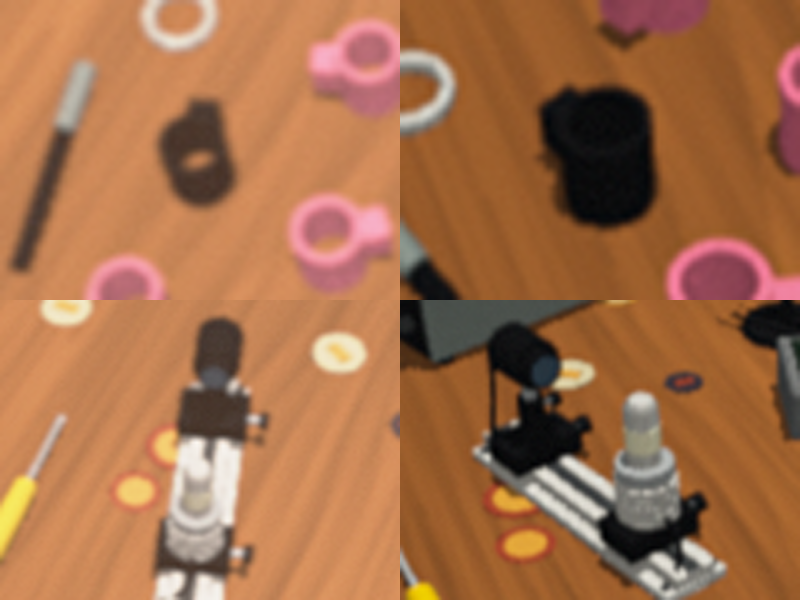

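Run:
```python
from h import *
np.set_printoptions(precision=4,suppress=True)
s,d=camera_model('scene'),camera_model('side')
a=plane(s,(208,206.8),.035);print(a,plane(s,(167+196/5,186+142/5),.046))
b=plane(d,(184+555/5-0,239+110/5),.035);print(b, plane(d,(184+(605-400)/5,239+120/5),.046))
# bench rail edges in scene: rail bottom corner points
f=lambda x,y:(225+x/3.333,78+(y-300)/3.333)
g=lambda x,y:(150+(x-400)/3.333,110+(y-300)/3.333)
print('lamp top',tri(s,f(198,465),d,g(641,398)),'lens',tri(s,f(214,378),d,g(546,368)))
for p in (f(183,440),f(241,440),f(232,515),f(172,515)):print(plane(s,p,.022))
for p in (g(475,452),g(658,598),g(724,568)):print(plane(d,p,.022))
```

```text
[ 0.4391 -0.1145  0.035 ] [ 0.4508 -0.1423  0.046 ]
[ 0.5869 -0.1907  0.035 ] [ 0.4466 -0.144   0.046 ]
lamp top (array([0.5573, 0.1585, 0.1513]), np.float64(0.0018539345173328463)) lens (array([0.5181, 0.2851, 0.1203]), np.float64(0.0010798223520178975))
[0.4906 0.2817 0.022 ]
[0.5438 0.3064 0.022 ]
[0.5728 0.2159 0.022 ]
[0.5198 0.1912 0.022 ]
[0.4566 0.3391 0.022 ]
[0.5337 0.0769 0.022 ]
[0.5951 0.0905 0.022 ]
```

>>> apply_moves:
  steps:
    - {"translation": [0.08, -0.15, 0], "rotation": [0, 0, -0.15]}
    - {"translation": [0.16, -0.3, 0], "rotation": [0, 0, -0.3]}
    - {"translation": [0.24, -0.45, 0], "rotation": [0, 0, -0.45]}
    - {"translation": [0.32, -0.6, 0], "rotation": [0, 0, -0.6]}
    - {"translation": [0.4, -0.75, 0], "rotation": [0, 0, -0.75]}
    - {"translation": [0.4, -0.9, 0], "rotation": [0, 0, -0.9]}
    - {"translation": [0.4, -1, 0], "rotation": [0, 0, -1]}
    - {"translation": [0.4, -1, 0], "rotation": [0, 0, -1]}
    - {"translation": [0.4, -1, 0], "rotation": [0, 0, -1]}
    - {"translation": [0.4, -1, 0], "rotation": [0, 0, -1]}
  jaw: -0.3
  newtons: 15

```text
t: 0.98
eef_pos: [0.4022, 0.3539, 0.2268]
ee_rot: [-3.141, 0.0, -0.987]
force: [-0.9, 0.5, -0.2]
width: 0.0572
gripper_force: 0.0
```

>>> apply_moves:
  steps:
    - {"translation": [0.02, -0.15, 0], "rotation": [0, 0, -0.1]}
    - {"translation": [0.04, -0.3, 0], "rotation": [0, 0, -0.2]}
    - {"translation": [0.07, -0.45, 0], "rotation": [0, 0, -0.3]}
    - {"translation": [0.1, -0.6, 0], "rotation": [0, 0, -0.4]}
    - {"translation": [0.13, -0.75, 0], "rotation": [0, 0, -0.5]}
    - {"translation": [0.16, -0.9, 0], "rotation": [0, 0, -0.5]}
    - {"translation": [0.18, -1, 0], "rotation": [0, 0, -0.5]}
    - {"translation": [0.18, -1, 0], "rotation": [0, 0, -0.5]}
    - {"translation": [0.18, -1, 0], "rotation": [0, 0, -0.5]}
    - {"translation": [0.18, -1, 0], "rotation": [0, 0, -0.5]}

```text
t: 1.82
eef_pos: [0.4473, 0.1045, 0.2264]
ee_rot: [3.141, 0.0, -1.249]
force: [1.2, 0.6, -0.1]
width: 0.0573
gripper_force: 0.0
```

>>> apply_moves:
  steps:
    - {"translation": [0, -0.15, 0], "rotation": [0, 0, 0]}
    - {"translation": [0, -0.3, 0], "rotation": [0, 0, 0]}
    - {"translation": [0, -0.45, 0], "rotation": [0, 0, 0]}
    - {"translation": [0, -0.6, 0], "rotation": [0, 0, 0]}
    - {"translation": [0, -0.75, 0], "rotation": [0, 0, 0]}
    - {"translation": [0, -0.9, 0], "rotation": [0, 0, 0]}
    - {"translation": [0, -0.97, 0], "rotation": [0, 0, 0]}
    - {"translation": [0, -0.97, 0], "rotation": [0, 0, 0]}
    - {"translation": [0, -0.97, 0], "rotation": [0, 0, 0]}
    - {"translation": [0, -0.97, 0], "rotation": [0, 0, 0]}

```text
t: 2.65
eef_pos: [0.4475, -0.1378, 0.2263]
ee_rot: [3.141, 0.0, -1.248]
force: [-0.7, 0.0, -0.9]
width: 0.0572
gripper_force: 0.0
```

Run:
```python
from h import *
import json
s=get_state();print(s['t'],s['eef_pos'],s['ee_rot'],s['width'])
c=camera_model('wrist');print(c);cv2.imwrite('pics/w1.png',grab_frame('wrist'))
for z in(0,.046):print(proj(c,(.448,-.141,z)))
```

```text
2.65 [ 0.44748644 -0.13778816  0.22634602] [ 3.14129328e+00  2.04421987e-04 -1.24811124e+00] 0.05717020501461726
{'fx': 313.0130700719331, 'fy': 313.0130700719331, 'cx': 257.8551262352864, 'cy': 191.66540243123285, 'xyz': array([ 0.47321339, -0.21689804,  0.38384177]), 'rotation': array([ 2.83377968e+00, -1.45660383e-04, -2.81972910e+00])}
[257.73756285 159.50217406]
[257.72873418 168.03049301]
```

View pics/w1.png

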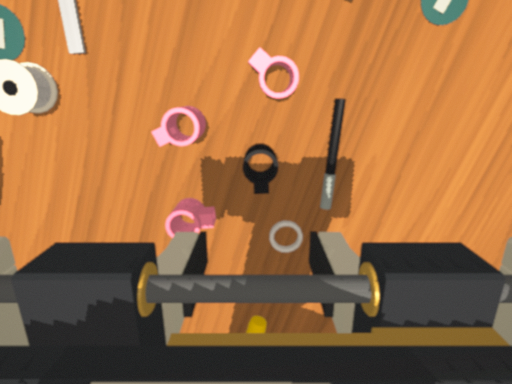

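Run:
```python
from h import *
np.set_printoptions(precision=4,suppress=True)
c=camera_model('wrist');I=cv2.imread('pics/w1.png');r=I[135:205,230:295]
m=(r.max(2)<48).astype(np.uint8)
ct=max(cv2.findContours(m,cv2.RETR_EXTERNAL,cv2.CHAIN_APPROX_NONE)[0],key=cv2.contourArea)[:,0]+[230,135]
print(m.sum(),ct.min(0),ct.max(0))
# inner hole at the top: bright inside
for row in range(0,70,3):print(row+135,''.join('#' if v else '.' for v in m[row]))
tip=ct[ct[:,1]>=ct[:,1].max()-1].mean(0);print('tip',tip,plane(c,tip,.0355),plane(c,tip,.0105))
```

```text
620 [244 162] [276 192]
135 .................................................................
138 .................................................................
141 .................................................................
144 .................................................................
147 ......................################...........................
150 ...................#####.............#####.......................
153 .................##.......................#......................
156 .................................................................
159 .................................................................
162 ...............##................................................
165 ..............####........................##.....................
168 ..............######....................#######..................
171 ..............###########..........############..................
174 ...............###############################...................
177 .................###########################.....................
180 ....................####################.........................
183 ........................##############...........................
186 .........................#############...........................
189 .........................#############...........................
192 .........................#############...........................
195 .................................................................
198 .................................................................
201 .................................................................
204 .................................................................
tip [261.     191.8667] [ 0.4345 -0.1126  0.0355] [ 0.4318 -0.1051  0.0105]
```

>>> apply_moves:
  steps:
    - {"translation": [-0.012, -0.02, -0.1], "rotation": [0, 0, 0]}
    - {"translation": [-0.012, -0.02, -0.2], "rotation": [0, 0, 0]}
    - {"translation": [-0.012, -0.02, -0.32], "rotation": [0, 0, 0]}
    - {"translation": [-0.012, -0.02, -0.44], "rotation": [0, 0, 0]}
    - {"translation": [-0.012, -0.02, -0.56], "rotation": [0, 0, 0]}
    - {"translation": [-0.012, -0.02, -0.66], "rotation": [0, 0, 0]}
    - {"translation": [-0.012, -0.02, -0.75], "rotation": [0, 0, 0]}
    - {"translation": [-0.012, -0.02, -0.82], "rotation": [0, 0, 0]}
    - {"translation": [-0.012, -0.02, -0.864], "rotation": [0, 0, 0]}
    - {"translation": [-0.012, -0.02, -0.864], "rotation": [0, 0, 0]}

```text
t: 3.53
eef_pos: [0.4428, -0.1426, 0.0085]
ee_rot: [3.138, 0.001, -1.247]
force: [-0.6, -0.1, -0.2]
width: 0.0571
gripper_force: 0.0
```

>>> apply_moves:
  steps:
    - {"translation": [0, 0, 0], "rotation": [0, 0, 0]}
    - {"translation": [0, 0, 0], "rotation": [0, 0, 0]}
    - {"translation": [0, 0, 0], "rotation": [0, 0, 0]}
    - {"translation": [0, 0, 0], "rotation": [0, 0, 0]}
    - {"translation": [0, 0, 0], "rotation": [0, 0, 0]}
    - {"translation": [0, 0, 0], "rotation": [0, 0, 0]}
    - {"translation": [0, 0, 0], "rotation": [0, 0, 0]}
    - {"translation": [0, 0, 0], "rotation": [0, 0, 0]}
    - {"translation": [0, 0, 0], "rotation": [0, 0, 0]}
    - {"translation": [0, 0, 0], "rotation": [0, 0, 0]}
  jaw: 1
  newtons: 15

```text
t: 4.37
eef_pos: [0.445, -0.1436, 0.0116]
ee_rot: [-3.139, -0.0, -1.249]
force: [-0.3, 4.6, 6.8]
width: 0.0389
gripper_force: 15.0
```

>>> apply_moves:
  steps:
    - {"translation": [0, 0, 0.04], "rotation": [0, 0, 0]}
    - {"translation": [0, 0, 0.1], "rotation": [0, 0, 0]}
    - {"translation": [0, 0, 0.2], "rotation": [0, 0, 0]}
    - {"translation": [0, 0, 0.32], "rotation": [0, 0, 0]}
    - {"translation": [0, 0, 0.44], "rotation": [0, 0, 0]}
    - {"translation": [0, 0, 0.56], "rotation": [0, 0, 0]}
    - {"translation": [0, 0, 0.68], "rotation": [0, 0, 0]}
    - {"translation": [0, 0, 0.78], "rotation": [0, 0, 0]}
    - {"translation": [0, 0, 0.8], "rotation": [0, 0, 0]}
    - {"translation": [0, 0, 0.8], "rotation": [0, 0, 0]}

```text
t: 5.2
eef_pos: [0.4448, -0.1439, 0.2127]
ee_rot: [-3.137, -0.001, -1.249]
force: [0.7, -0.6, -1.8]
width: 0.0388
gripper_force: 15.0
```

Run:
```python
from h import *
np.set_printoptions(precision=4,suppress=True)
s=get_state();print(s['t'],s['eef_pos'],s['ee_rot'],s['width'],s['gripper_force'],s['force'])
c=camera_model('wrist');I=grab_frame('wrist');cv2.imwrite('pics/w2.png',I)
print(c,proj(c,s['eef_pos']),proj(c,s['eef_pos']+[0,0,.0188]))
J=grab_frame('side');K=grab_frame('scene');cv2.imwrite('pics/s2.png',J);cv2.imwrite('pics/k2.png',K)
d=camera_model('side');u=proj(d,s['eef_pos']).astype(int);print(u)
J=J[u[1]-45:u[1]+45,u[0]-45:u[0]+45]
cv2.imwrite('pics/c2.png',np.hstack([cv2.resize(I[150:384,140:374],(400,400)),cv2.resize(J,(400,400),interpolation=cv2.INTER_CUBIC)]))
```

```text
5.2 [ 0.4448 -0.1439  0.2127] [-3.1373 -0.0011 -1.2494] 0.03883329331445578 14.99980594497174 [ 0.7292 -0.5826 -1.774 ]
{'fx': 313.0130700719331, 'fy': 313.0130700719331, 'cx': 257.8551262352864, 'cy': 191.66540243123285, 'xyz': array([ 0.4697, -0.2231,  0.3703]), 'rotation': array([ 2.8351,  0.0045, -2.8211])} [256.7028 248.0629] [256.4022 265.7694]
[218 201]
```

View pics/c2.png

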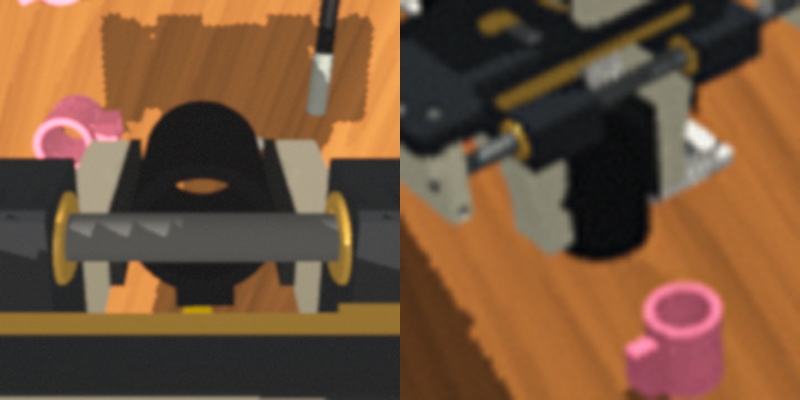

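Run:
```python
from h import *
np.set_printoptions(precision=4,suppress=True)
s=get_state();c=camera_model('wrist')
k=234/400; ax=np.array([np.cos(s['ee_rot'][2]),np.sin(s['ee_rot'][2]),0])
I=cv2.imread('pics/w2.png');col=I[190:225,256:262].mean(1).max(1);print(col.astype(int))
for z in(.199,.202,.205):
    p=plane(c,(259,208.5),z);print(p,(p-s['eef_pos'])@ax)
```

```text
[132 132 131 131 130 131 131 130 131 131 132 132 132 133 133 135 134 128
 106  70  38  26  25  28  26  26  26  26  28  27  27  26  27  26  27]
[ 0.4479 -0.1629  0.199 ] 0.019763024489911504
[ 0.4483 -0.164   0.202 ] 0.020900083647227077
[ 0.4487 -0.1651  0.205 ] 0.02203714280454266
```

>>> apply_moves:
  steps:
    - {"translation": [0.02, 0.06, 0.03], "rotation": [0, 0, 0]}
    - {"translation": [0.04, 0.16, 0.06], "rotation": [0, 0, 0]}
    - {"translation": [0.07, 0.28, 0.09], "rotation": [0, 0, 0]}
    - {"translation": [0.1, 0.4, 0.09], "rotation": [0, 0, 0]}
    - {"translation": [0.13, 0.53, 0.09], "rotation": [0, 0, 0]}
    - {"translation": [0.16, 0.66, 0.09], "rotation": [0, 0, 0]}
    - {"translation": [0.18, 0.76, 0.09], "rotation": [0, 0, 0]}
    - {"translation": [0.2, 0.82, 0.09], "rotation": [0, 0, 0]}
    - {"translation": [0.2, 0.85, 0.09], "rotation": [0, 0, 0]}
    - {"translation": [0.2, 0.85, 0.09], "rotation": [0, 0, 0]}

```text
t: 6.18
eef_pos: [0.4936, 0.0695, 0.2317]
ee_rot: [3.139, -0.0, -1.248]
force: [0.2, -0.5, -0.5]
width: 0.0388
gripper_force: 15.0
```

>>> apply_moves:
  steps:
    - {"translation": [0.02, 0.06, 0], "rotation": [0, 0, 0]}
    - {"translation": [0.05, 0.15, 0], "rotation": [0, 0, 0]}
    - {"translation": [0.08, 0.27, 0], "rotation": [0, 0, 0]}
    - {"translation": [0.11, 0.4, 0], "rotation": [0, 0, 0]}
    - {"translation": [0.14, 0.52, 0], "rotation": [0, 0, 0]}
    - {"translation": [0.16, 0.6, 0], "rotation": [0, 0, 0]}
    - {"translation": [0.16, 0.646, 0], "rotation": [0, 0, 0]}
    - {"translation": [0.16, 0.646, 0], "rotation": [0, 0, 0]}
    - {"translation": [0.16, 0.646, 0], "rotation": [0, 0, 0]}
    - {"translation": [0.16, 0.646, 0], "rotation": [0, 0, 0]}

```text
t: 7.02
eef_pos: [0.5336, 0.2289, 0.2329]
ee_rot: [3.141, -0.0, -1.25]
force: [-0.4, -0.3, -0.8]
width: 0.0392
gripper_force: 15.0
```

Run:
```python
from h import *
np.set_printoptions(precision=4,suppress=True)
s=get_state();print(s['t'],s['eef_pos'],s['ee_rot'],s['width'],s['gripper_force'],s['force'])
c=camera_model('wrist');I=grab_frame('wrist');cv2.imwrite('pics/w3.png',I)
print(c,proj(c,(.557,.1585,.152)))
cv2.imwrite('pics/w3v.png',cv2.resize(I,(800,600)))
```

```text
7.0167 [0.5336 0.2289 0.2329] [ 3.1409 -0.0003 -1.25  ] 0.03920014235790914 14.999916886445135 [-0.4129 -0.2923 -0.8225]
{'fx': 313.0130700719331, 'fy': 313.0130700719331, 'cx': 257.8551262352864, 'cy': 191.66540243123285, 'xyz': array([0.5593, 0.1499, 0.3904]), 'rotation': array([ 2.8342, -0.0005, -2.8216])} [256.9337 105.046 ]
```

View pics/w3v.png

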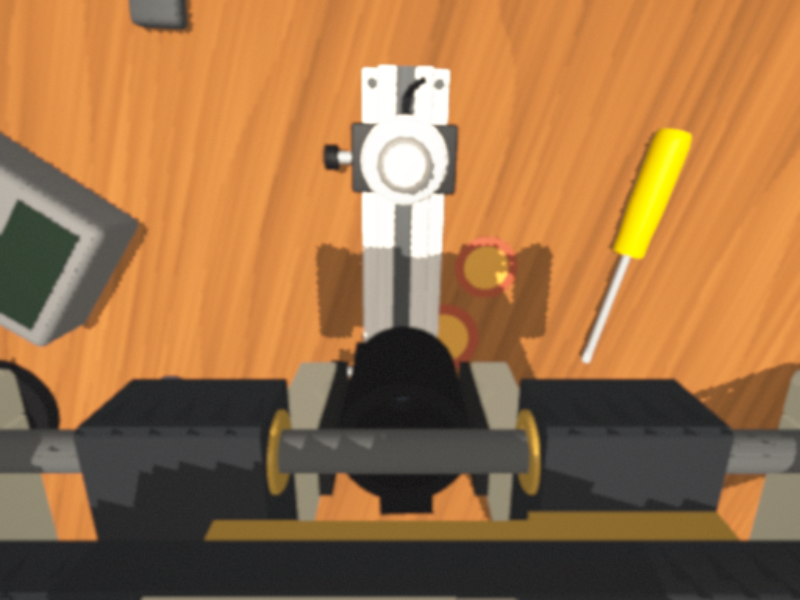

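Run:
```python
from h import *
np.set_printoptions(precision=4,suppress=True,linewidth=200)
c=camera_model('wrist');I=cv2.imread('pics/w3.png');G=cv2.cvtColor(I,cv2.COLOR_BGR2GRAY)
A=cv2.resize(G[60:150,210:310],None,fx=4,fy=4,interpolation=cv2.INTER_CUBIC)
for p2,lo,hi in((20,55,90),(20,90,130)):
    h=cv2.HoughCircles(A,cv2.HOUGH_GRADIENT,1,20,param1=80,param2=p2,minRadius=lo,maxRadius=hi)
    if h is not None:
        for x,y,r in h[0][:4]:
            p=((x+.5)/4-.5+210,(y+.5)/4-.5+60);print(p,r/4,plane(c,p,.152),plane(c,p,.097))
# expected radii
print(313*.014/.2384*1.0,313*.024/.293)
# rail edges per row: saturation mask
S=cv2.cvtColor(I,cv2.COLOR_BGR2HSV)[...,1]
pl=[];pr=[]
for r in list(range(45,72,3))+list(range(128,152,2)):
    w=np.flatnonzero(S[r,215:300]<90)
    if len(w): pl.append(plane(c,(w[0]+215-.5,r),.022));pr.append(plane(c,(w[-1]+215+.5,r),.022))
for P in(pl,pr):
    P=np.array(P)[:,:2];f=cv2.fitLine(P.astype(np.float32),cv2.DIST_HUBER,0,.001,.001).ravel();print(f,np.degrees(np.arctan2(f[1],f[0])))
print(np.array(pl)[[0,-1]],np.array(pr)[[0,-1]])
```

```text
(np.float32(258.75), np.float32(105.25)) 17.9 [0.5558 0.1582 0.152 ] [0.555  0.1601 0.097 ]
(np.float32(252.25), np.float32(105.0)) 21.525 [0.5604 0.1595 0.152 ] [0.5606 0.1618 0.097 ]
(np.float32(258.5), np.float32(101.25)) 28.4 [0.5568 0.1556 0.152 ] [0.5563 0.1569 0.097 ]
(np.float32(253.5), np.float32(101.75)) 32.35 [0.5602 0.1571 0.152 ] [0.5604 0.1587 0.097 ]
(np.float32(259.75), np.float32(96.0)) 23.225 [0.5571 0.1518 0.152 ] [0.5566 0.1523 0.097 ]
(np.float32(264.0), np.float32(101.0)) 23.075 [0.5531 0.1541 0.152 ] [0.5516 0.1551 0.097 ]
18.380872483221474 25.6382252559727
[ 0.2891 -0.9573  0.586   0.1673] -73.19567
[ 0.296  -0.9552  0.5276  0.147 ] -72.78448
[[0.6024 0.113  0.022 ]
 [0.5684 0.2215 0.022 ]] [[0.5442 0.0937 0.022 ]
 [0.511  0.2025 0.022 ]]
```

>>> apply_moves:
  steps:
    - {"translation": [0.02, -0.06, 0], "rotation": [0, 0, -0.01]}
    - {"translation": [0.04, -0.13, 0], "rotation": [0, 0, -0.03]}
    - {"translation": [0.06, -0.2, 0], "rotation": [0, 0, -0.05]}
    - {"translation": [0.08, -0.26, 0], "rotation": [0, 0, -0.05]}
    - {"translation": [0.09, -0.286, -0.02], "rotation": [0, 0, -0.05]}
    - {"translation": [0.09, -0.286, -0.09], "rotation": [0, 0, -0.05]}
    - {"translation": [0.09, -0.286, -0.16], "rotation": [0, 0, -0.05]}
    - {"translation": [0.09, -0.286, -0.23], "rotation": [0, 0, -0.05]}
    - {"translation": [0.09, -0.286, -0.24], "rotation": [0, 0, -0.05]}
    - {"translation": [0.09, -0.286, -0.24], "rotation": [0, 0, -0.05]}

```text
t: 7.9
eef_pos: [0.5557, 0.1578, 0.1721]
ee_rot: [3.139, -0.001, -1.276]
force: [0.2, -0.7, 0.1]
width: 0.0386
gripper_force: 15.0
```

Run:
```python
from h import *
np.set_printoptions(precision=4,suppress=True)
s=get_state();print(s['t'],s['eef_pos'],s['ee_rot'],s['force'],s['moment'])
I=grab_frame('scene');J=grab_frame('side')
a=proj(camera_model('scene'),(.556,.158,.155)).astype(int);b=proj(camera_model('side'),(.556,.158,.155)).astype(int);print(a,b)
f=lambda I,p:cv2.resize(I[p[1]-40:p[1]+40,p[0]-40:p[0]+40],(400,400),interpolation=cv2.INTER_CUBIC)
cv2.imwrite('pics/c4.png',np.hstack([f(I,a),f(J,b)]))
```

```text
7.9 [0.5557 0.1578 0.1721] [ 3.1393 -0.0007 -1.276 ] [ 0.2346 -0.7086  0.1056] [ 0.0302 -0.0798  0.0145]
[284 126] [221 138]
```

View pics/c4.png

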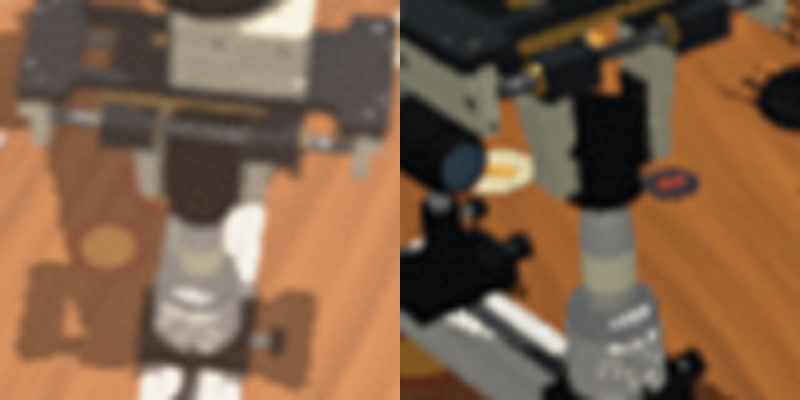

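>>> apply_moves:
  steps:
    - {"translation": [0, 0, -0.012], "rotation": [0, 0, 0]}
    - {"translation": [0, 0, -0.024], "rotation": [0, 0, 0]}
    - {"translation": [0, 0, -0.036], "rotation": [0, 0, 0]}
    - {"translation": [0, 0, -0.048], "rotation": [0, 0, 0]}
    - {"translation": [0, 0, -0.06], "rotation": [0, 0, 0]}
    - {"translation": [0, 0, -0.072], "rotation": [0, 0, 0]}
    - {"translation": [0, 0, -0.084], "rotation": [0, 0, 0]}
    - {"translation": [0, 0, -0.096], "rotation": [0, 0, 0]}
    - {"translation": [0, 0, -0.1], "rotation": [0, 0, 0]}
    - {"translation": [0, 0, -0.1], "rotation": [0, 0, 0]}

```text
t: 8.83
eef_pos: [0.5563, 0.1586, 0.1476]
ee_rot: [3.141, -0.0, -1.275]
force: [-0.0, -0.1, -0.4]
width: 0.0389
gripper_force: 15.0
```

>>> apply_moves:
  steps:
    - {"translation": [0, 0, -0.016], "rotation": [0, 0, 0]}
    - {"translation": [0, 0, -0.032], "rotation": [0, 0, 0]}
    - {"translation": [0, 0, -0.048], "rotation": [0, 0, 0]}
    - {"translation": [0, 0, -0.064], "rotation": [0, 0, 0]}
    - {"translation": [0, 0, -0.08], "rotation": [0, 0, 0]}
    - {"translation": [0, 0, -0.096], "rotation": [0, 0, 0]}
    - {"translation": [0, 0, -0.112], "rotation": [0, 0, 0]}
    - {"translation": [0, 0, -0.128], "rotation": [0, 0, 0]}
    - {"translation": [0, 0, -0.136], "rotation": [0, 0, 0]}
    - {"translation": [0, 0, -0.14], "rotation": [0, 0, 0]}

```text
t: 9.67
eef_pos: [0.5563, 0.1586, 0.1125]
ee_rot: [3.141, -0.0, -1.275]
force: [1.0, -0.6, -0.2]
width: 0.039
gripper_force: 15.0
```

>>> apply_moves:
  steps:
    - {"translation": [0, 0, -0.003], "rotation": [0, 0, 0]}
    - {"translation": [0, 0, -0.006], "rotation": [0, 0, 0]}
    - {"translation": [0, 0, -0.009], "rotation": [0, 0, 0]}
    - {"translation": [0, 0, -0.012], "rotation": [0, 0, 0]}
    - {"translation": [0, 0, -0.016], "rotation": [0, 0, 0]}
    - {"translation": [0, 0, -0.016], "rotation": [0, 0, 0]}
    - {"translation": [0, 0, -0.016], "rotation": [0, 0, 0]}
    - {"translation": [0, 0, -0.016], "rotation": [0, 0, 0]}
    - {"translation": [0, 0, -0.016], "rotation": [0, 0, 0]}
    - {"translation": [0, 0, -0.016], "rotation": [0, 0, 0]}

```text
t: 10.5
eef_pos: [0.5565, 0.1587, 0.1091]
ee_rot: [-3.142, -0.0, -1.275]
force: [0.5, -1.4, -0.3]
width: 0.039
gripper_force: 15.0
```

>>> apply_moves:
  steps:
    - {"translation": [0, 0, -0.001], "rotation": [0, 0, 0]}
    - {"translation": [0, 0, -0.002], "rotation": [0, 0, 0]}
    - {"translation": [0, 0, -0.003], "rotation": [0, 0, 0]}
    - {"translation": [0, 0, -0.005], "rotation": [0, 0, 0]}
    - {"translation": [0, 0, -0.006], "rotation": [0, 0, 0]}
    - {"translation": [0, 0, -0.007], "rotation": [0, 0, 0]}
    - {"translation": [0, 0, -0.008], "rotation": [0, 0, 0]}
    - {"translation": [0, 0, -0.008], "rotation": [0, 0, 0]}
    - {"translation": [0, 0, -0.008], "rotation": [0, 0, 0]}
    - {"translation": [0, 0, -0.008], "rotation": [0, 0, 0]}

```text
t: 11.33
eef_pos: [0.5565, 0.1587, 0.1085]
ee_rot: [-3.141, -0.0, -1.275]
force: [-6.2, -0.1, 11.6]
width: 0.0391
gripper_force: 15.0
```

>>> apply_moves:
  steps:
    - {"translation": [0, 0, 0.004], "rotation": [0, 0, 0]}
    - {"translation": [0, 0, 0.004], "rotation": [0, 0, 0]}
    - {"translation": [0, 0, 0.004], "rotation": [0, 0, 0]}
    - {"translation": [0, 0, 0.004], "rotation": [0, 0, 0]}
    - {"translation": [0, 0, 0.004], "rotation": [0, 0, 0]}
    - {"translation": [0, 0, 0.004], "rotation": [0, 0, 0]}
    - {"translation": [0, 0, 0.004], "rotation": [0, 0, 0]}
    - {"translation": [0, 0, 0.004], "rotation": [0, 0, 0]}
    - {"translation": [0, 0, 0.004], "rotation": [0, 0, 0]}
    - {"translation": [0, 0, 0.004], "rotation": [0, 0, 0]}
  jaw: -0.3

```text
t: 12.17
eef_pos: [0.5565, 0.1586, 0.108]
ee_rot: [3.142, -0.0, -1.275]
force: [0.9, -0.4, 0.6]
width: 0.057
gripper_force: 0.0
```

>>> apply_moves:
  steps:
    - {"translation": [0, 0, 0.04], "rotation": [0, 0, 0]}
    - {"translation": [0, 0, 0.1], "rotation": [0, 0, 0]}
    - {"translation": [0, 0, 0.18], "rotation": [0, 0, 0]}
    - {"translation": [0, 0, 0.26], "rotation": [0, 0, 0]}
    - {"translation": [0, 0, 0.34], "rotation": [0, 0, 0]}
    - {"translation": [0, 0, 0.42], "rotation": [0, 0, 0]}
    - {"translation": [0, 0, 0.48], "rotation": [0, 0, 0]}
    - {"translation": [0, 0, 0.48], "rotation": [0, 0, 0]}
    - {"translation": [0, 0, 0.48], "rotation": [0, 0, 0]}
    - {"translation": [0, 0, 0.48], "rotation": [0, 0, 0]}

```text
t: 13.0
eef_pos: [0.5561, 0.1586, 0.2279]
ee_rot: [3.141, 0.0, -1.276]
force: [-0.2, -1.0, -0.7]
width: 0.0568
gripper_force: 0.0
```

Run:
```python
from h import *
np.set_printoptions(precision=4,suppress=True)
s=get_state();print(s['t'],s['eef_pos'],s['ee_rot'],s['force'],s['width'])
c=camera_model('side');I=grab_frame('wrist');J=grab_frame('side');K=grab_frame('scene');cv2.imwrite('pics/k5.png',K);cv2.imwrite('pics/j5.png',J)
b=proj(c,(.556,.158,.12)).astype(int)
f=lambda I,p,w:cv2.resize(I[p[1]-w:p[1]+w,p[0]-w:p[0]+w],(400,400),interpolation=cv2.INTER_CUBIC)
d=camera_model('scene');r=proj(d,(.486,-.369,.015)).astype(int);q=proj(c,(.486,-.369,.015)).astype(int);q=np.minimum(q,[467,339]);print(b,r,q)
t=lambda I,p,w,h,W,H:cv2.resize(I[p[1]-h:p[1]+h,p[0]-w:p[0]+w],(W,H),interpolation=cv2.INTER_CUBIC)
cv2.imwrite('pics/c5.png',np.vstack([np.hstack([t(J,b,48,36,400,300),cv2.resize(I,(400,300))]),np.hstack([t(K,r,40,30,400,300),t(J,q,60,45,400,300)])]))
```

```text
13.0 [0.5561 0.1586 0.2279] [ 3.1412  0.0002 -1.2755] [-0.1937 -0.9644 -0.6606] 0.05681769546880022
[222 149] [176 294] [291 339]
```

View pics/c5.png

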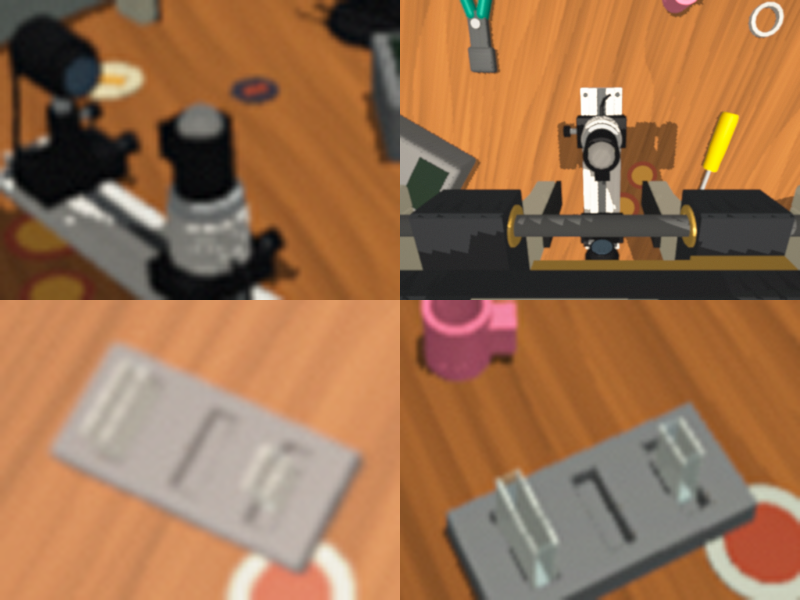

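Run:
```python
from h import *
np.set_printoptions(precision=4,suppress=True)
d=camera_model('scene');c=camera_model('side')
P=[plane(d,(136+x/5,264+(y-300)/5),.02) for x,y in((118,343),(360,458),(305,565),(55,448))]
print(np.array(P));P=np.array(P);print(P.mean(0),np.linalg.norm(P[1]-P[0]),np.linalg.norm(P[2]-P[1]))
for a,b in((0,1),(3,2)):v=P[b]-P[a];print(np.degrees(np.arctan2(v[1],v[0])))
# long cell top centre: scene tile (128,390) ; side tile (530,510)/3.33
print(plane(d,(136+128/5,264+(388-300)/5),.053),plane(c,(231+(527-400)/3.333,294+(508-300)/3.333),.053))
```

```text
[[ 0.4139 -0.3397  0.02  ]
 [ 0.5636 -0.3378  0.02  ]
 [ 0.5652 -0.3975  0.02  ]
 [ 0.4152 -0.4022  0.02  ]]
[ 0.4894 -0.3693  0.02  ] 0.14969611758945398 0.059729187021108306
0.7413699800128478
1.7837253114319105
[ 0.4452 -0.363   0.053 ] [ 0.4406 -0.3702  0.053 ]
```

>>> apply_moves:
  steps:
    - {"translation": [-0.03, -0.08, 0], "rotation": [0, 0, 0]}
    - {"translation": [-0.06, -0.2, 0], "rotation": [0, 0, -0.1]}
    - {"translation": [-0.1, -0.34, 0], "rotation": [0, 0, -0.2]}
    - {"translation": [-0.13, -0.48, 0], "rotation": [0, 0, -0.3]}
    - {"translation": [-0.16, -0.62, 0], "rotation": [0, 0, -0.4]}
    - {"translation": [-0.19, -0.76, 0], "rotation": [0, 0, -0.52]}
    - {"translation": [-0.22, -0.88, 0], "rotation": [0, 0, -0.52]}
    - {"translation": [-0.24, -0.97, 0], "rotation": [0, 0, -0.52]}
    - {"translation": [-0.24, -1, 0], "rotation": [0, 0, -0.52]}
    - {"translation": [-0.24, -1, 0], "rotation": [0, 0, -0.52]}
  jaw: 0.2

```text
t: 13.98
eef_pos: [0.496, -0.0928, 0.2277]
ee_rot: [3.141, -0.0, -1.55]
force: [0.4, 0.4, 0.7]
width: 0.035
gripper_force: 0.0
```

>>> apply_moves:
  steps:
    - {"translation": [-0.03, -0.12, 0], "rotation": [0, 0, 0]}
    - {"translation": [-0.06, -0.26, 0], "rotation": [0, 0, 0]}
    - {"translation": [-0.09, -0.4, 0], "rotation": [0, 0, 0]}
    - {"translation": [-0.12, -0.54, 0], "rotation": [0, 0, 0]}
    - {"translation": [-0.15, -0.68, 0], "rotation": [0, 0, 0]}
    - {"translation": [-0.18, -0.82, -0.04], "rotation": [0, 0, 0]}
    - {"translation": [-0.21, -0.95, -0.08], "rotation": [0, 0, 0]}
    - {"translation": [-0.21, -1, -0.12], "rotation": [0, 0, 0]}
    - {"translation": [-0.21, -1, -0.12], "rotation": [0, 0, 0]}
    - {"translation": [-0.21, -1, -0.12], "rotation": [0, 0, 0]}

```text
t: 14.82
eef_pos: [0.4439, -0.3411, 0.1968]
ee_rot: [3.139, 0.001, -1.549]
force: [-0.7, -0.4, 1.5]
width: 0.035
gripper_force: 0.0
```

Run:
```python
from h import *
np.set_printoptions(precision=4,suppress=True)
s=get_state();print(s['t'],s['eef_pos'],s['ee_rot'],s['force'],s['width'])
c=camera_model('wrist');I=grab_frame('wrist');cv2.imwrite('pics/w6.png',I)
u=proj(c,(.444,-.371,.053)).astype(int);print(u,c['xyz'])
x,y=max(u[0]-100,0),max(u[1]-75,0);print(x,y)
cv2.imwrite('pics/w6v.png',cv2.resize(I[y:y+150,x:x+200],(800,600),interpolation=cv2.INTER_CUBIC))
```

```text
14.8167 [ 0.4439 -0.3411  0.1968] [ 3.1393  0.001  -1.5488] [-0.6695 -0.3559  1.4772] 0.03502242453245617
[257 149] [ 0.4456 -0.4246  0.3542]
157 74
```

View pics/w6v.png

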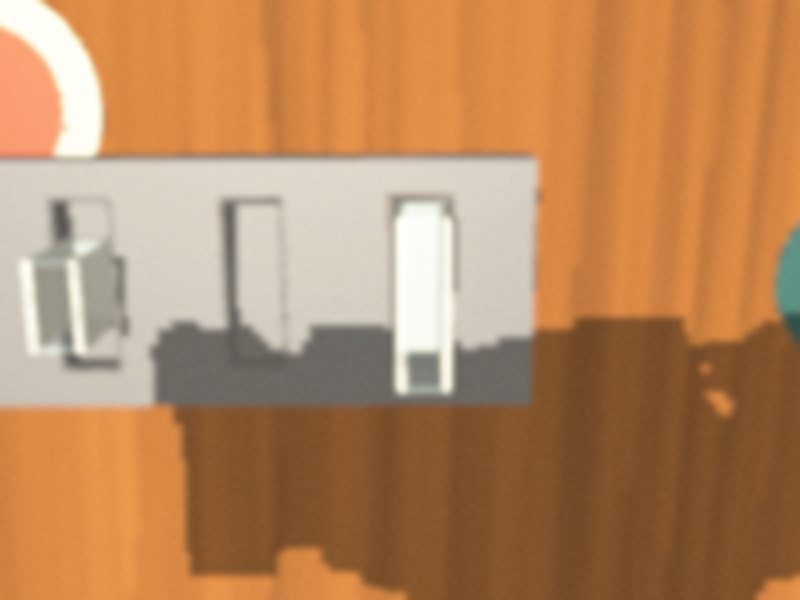

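Run:
```python
from h import *
np.set_printoptions(precision=4,suppress=True)
c=camera_model('wrist');f=lambda x,y:((x+.5)/4-.5+157,(y+.5)/4-.5+74)
A=plane(c,f(424,394),.053);B=plane(c,f(424,215),.053);print(A,B,(A+B)/2,np.linalg.norm(A-B))
C=[plane(c,f(x,y),.02) for x,y in((395,198),(453,198))];print(C)
print(plane(c,f(538,157),.02),plane(c,f(533,404),.02),plane(c,f(253,282),.02))
print([plane(c,f(x,350),.053) for x in(394,453)])
```

```text
[ 0.4393 -0.3485  0.053 ] [ 0.4405 -0.3922  0.053 ] [ 0.4399 -0.3704  0.053 ] 0.043773062751680976
[array([ 0.4476, -0.393 ,  0.02  ]), array([ 0.4324, -0.3933,  0.02  ])]
[ 0.4107 -0.4043  0.02  ] [ 0.4084 -0.338   0.02  ] [ 0.4852 -0.3701  0.02  ]
[array([ 0.447 , -0.3594,  0.053 ]), array([ 0.4325, -0.3597,  0.053 ])]
```

>>> apply_moves:
  steps:
    - {"translation": [-0.008, -0.06, -0.04], "rotation": [0, 0, 0.02]}
    - {"translation": [-0.016, -0.117, -0.1], "rotation": [0, 0, 0.02]}
    - {"translation": [-0.016, -0.117, -0.18], "rotation": [0, 0, 0.02]}
    - {"translation": [-0.016, -0.117, -0.26], "rotation": [0, 0, 0.02]}
    - {"translation": [-0.016, -0.117, -0.34], "rotation": [0, 0, 0.02]}
    - {"translation": [-0.016, -0.117, -0.42], "rotation": [0, 0, 0.02]}
    - {"translation": [-0.016, -0.117, -0.5], "rotation": [0, 0, 0.02]}
    - {"translation": [-0.016, -0.117, -0.58], "rotation": [0, 0, 0.02]}
    - {"translation": [-0.016, -0.117, -0.65], "rotation": [0, 0, 0.02]}
    - {"translation": [-0.016, -0.117, -0.68], "rotation": [0, 0, 0.02]}

```text
t: 15.7
eef_pos: [0.4401, -0.3688, 0.0265]
ee_rot: [3.14, 0.001, -1.535]
force: [-0.4, 1.2, -0.9]
width: 0.035
gripper_force: 0.0
```

>>> apply_moves:
  steps:
    - {"translation": [0, 0, 0], "rotation": [0, 0, 0]}
    - {"translation": [0, 0, 0], "rotation": [0, 0, 0]}
    - {"translation": [0, 0, 0], "rotation": [0, 0, 0]}
    - {"translation": [0, 0, 0], "rotation": [0, 0, 0]}
    - {"translation": [0, 0, 0], "rotation": [0, 0, 0]}
    - {"translation": [0, 0, 0], "rotation": [0, 0, 0]}
    - {"translation": [0, 0, 0], "rotation": [0, 0, 0]}
    - {"translation": [0, 0, 0], "rotation": [0, 0, 0]}
    - {"translation": [0, 0, 0], "rotation": [0, 0, 0]}
    - {"translation": [0, 0, 0], "rotation": [0, 0, 0]}
  jaw: 1
  newtons: 12

```text
t: 16.53
eef_pos: [0.4406, -0.3708, 0.0293]
ee_rot: [-3.14, -0.001, -1.537]
force: [0.1, 1.9, 7.0]
width: 0.0123
gripper_force: 12.0
```

>>> apply_moves:
  steps:
    - {"translation": [0, 0, 0.02], "rotation": [0, 0, 0]}
    - {"translation": [0, 0, 0.05], "rotation": [0, 0, 0]}
    - {"translation": [0, 0, 0.1], "rotation": [0, 0, 0]}
    - {"translation": [0, 0, 0.18], "rotation": [0, 0, 0]}
    - {"translation": [0, 0, 0.28], "rotation": [0, 0, 0]}
    - {"translation": [0, 0, 0.4], "rotation": [0, 0, 0]}
    - {"translation": [0, 0, 0.53], "rotation": [0, 0, 0]}
    - {"translation": [0, 0, 0.66], "rotation": [0, 0, 0]}
    - {"translation": [0, 0, 0.78], "rotation": [0, 0, 0]}
    - {"translation": [0, 0, 0.82], "rotation": [0, 0, 0]}

```text
t: 17.37
eef_pos: [0.4414, -0.3719, 0.2392]
ee_rot: [-3.135, -0.004, -1.537]
force: [0.3, -0.1, -0.7]
width: 0.0122
gripper_force: 12.0
```

>>> apply_moves:
  steps:
    - {"translation": [0.02, 0.06, 0], "rotation": [0, 0, 0.05]}
    - {"translation": [0.05, 0.17, 0], "rotation": [0, 0, 0.1]}
    - {"translation": [0.08, 0.3, 0], "rotation": [0, 0, 0.2]}
    - {"translation": [0.11, 0.43, 0], "rotation": [0, 0, 0.3]}
    - {"translation": [0.14, 0.56, 0], "rotation": [0, 0, 0.4]}
    - {"translation": [0.17, 0.7, 0], "rotation": [0, 0, 0.46]}
    - {"translation": [0.2, 0.82, 0], "rotation": [0, 0, 0.5]}
    - {"translation": [0.22, 0.92, 0], "rotation": [0, 0, 0.5]}
    - {"translation": [0.22, 0.98, 0], "rotation": [0, 0, 0.5]}
    - {"translation": [0.22, 0.98, 0], "rotation": [0, 0, 0.5]}

```text
t: 18.2
eef_pos: [0.495, -0.1232, 0.2335]
ee_rot: [-3.141, 0.0, -1.273]
force: [0.2, 0.5, -1.4]
width: 0.0122
gripper_force: 12.0
```

>>> apply_moves:
  steps:
    - {"translation": [0.01, 0.06, 0], "rotation": [0, 0, 0]}
    - {"translation": [0.02, 0.16, 0], "rotation": [0, 0, 0]}
    - {"translation": [0.03, 0.28, 0], "rotation": [0, 0, 0]}
    - {"translation": [0.04, 0.4, 0], "rotation": [0, 0, 0]}
    - {"translation": [0.05, 0.52, 0], "rotation": [0, 0, 0]}
    - {"translation": [0.06, 0.63, 0], "rotation": [0, 0, 0]}
    - {"translation": [0.06, 0.7, 0], "rotation": [0, 0, 0]}
    - {"translation": [0.06, 0.72, 0], "rotation": [0, 0, 0]}
    - {"translation": [0.06, 0.72, 0], "rotation": [0, 0, 0]}
    - {"translation": [0.06, 0.72, 0], "rotation": [0, 0, 0]}

```text
t: 19.03
eef_pos: [0.5098, 0.0539, 0.2331]
ee_rot: [3.141, -0.0, -1.275]
force: [-0.8, -0.3, -0.2]
width: 0.0125
gripper_force: 12.0
```

>>> apply_moves:
  steps:
    - {"translation": [0.01, 0.06, 0], "rotation": [0, 0, 0]}
    - {"translation": [0.02, 0.16, 0], "rotation": [0, 0, 0]}
    - {"translation": [0.03, 0.28, 0], "rotation": [0, 0, 0]}
    - {"translation": [0.05, 0.4, 0], "rotation": [0, 0, 0]}
    - {"translation": [0.06, 0.52, 0], "rotation": [0, 0, 0]}
    - {"translation": [0.08, 0.63, 0], "rotation": [0, 0, 0]}
    - {"translation": [0.088, 0.7, 0], "rotation": [0, 0, 0]}
    - {"translation": [0.088, 0.728, 0], "rotation": [0, 0, 0]}
    - {"translation": [0.088, 0.728, 0], "rotation": [0, 0, 0]}
    - {"translation": [0.088, 0.728, 0], "rotation": [0, 0, 0]}

```text
t: 19.87
eef_pos: [0.5318, 0.2356, 0.2328]
ee_rot: [3.141, -0.0, -1.276]
force: [-1.1, 0.2, -1.1]
width: 0.0124
gripper_force: 12.0
```

>>> apply_moves:
  steps:
    - {"translation": [0, 0.012, -0.03], "rotation": [0, 0, 0]}
    - {"translation": [0, 0.012, -0.08], "rotation": [0, 0, 0]}
    - {"translation": [0, 0.012, -0.14], "rotation": [0, 0, 0]}
    - {"translation": [0, 0.012, -0.2], "rotation": [0, 0, 0]}
    - {"translation": [0, 0.012, -0.26], "rotation": [0, 0, 0]}
    - {"translation": [0, 0.012, -0.32], "rotation": [0, 0, 0]}
    - {"translation": [0, 0.012, -0.38], "rotation": [0, 0, 0]}
    - {"translation": [0, 0.012, -0.42], "rotation": [0, 0, 0]}
    - {"translation": [0, 0.012, -0.45], "rotation": [0, 0, 0]}
    - {"translation": [0, 0.012, -0.456], "rotation": [0, 0, 0]}

```text
t: 20.7
eef_pos: [0.5314, 0.2384, 0.1177]
ee_rot: [3.14, -0.001, -1.276]
force: [0.2, 0.8, -0.2]
width: 0.0126
gripper_force: 12.0
```

Run:
```python
from h import *
np.set_printoptions(precision=4,suppress=True)
I=grab_frame('wrist');J=grab_frame('side');K=grab_frame('scene')
for n,i in(('w',I),('j',J),('k',K)):cv2.imwrite(f'pics/{n}8.png',i)
s=get_state();print(s['t'],s['eef_pos'],s['ee_rot'],s['force'],s['width'],s['qd'])
c=camera_model('side');w=camera_model('wrist');T=s['eef_pos']
b=proj(c,(.54,.21,.12)).astype(int)
for z in(-.0213,.0237):print('side',proj(c,T+[0,0,z])-b)
ax=np.array([np.cos(s['ee_rot'][2]),np.sin(s['ee_rot'][2]),0])
for k in(-1,1):print('wrist top ends',proj(w,T+ax*.02125*k+[0,0,.0237]), 'side top/bottom ends',proj(c,T+ax*.02125*k+[0,0,.0237])-b,proj(c,T+ax*.02125*k-[0,0,.0213])-b)
J=J[b[1]-40:b[1]+40,b[0]-40:b[0]+40]
cv2.imwrite('pics/c8.png',np.hstack([cv2.resize(I[90:350,140:400],(400,400),interpolation=cv2.INTER_CUBIC),cv2.resize(J,(400,400),interpolation=cv2.INTER_CUBIC)]))
```

```text
20.85 [0.5324 0.2394 0.1196] [-3.1408  0.0001 -1.2755] [-0.4906  0.6654  0.3227] 0.012423927271353163 [ 0.0019 -0.0056  0.0075  0.001  -0.0013  0.0009]
side [-5.3462  3.036 ]
side [ -6.8782 -11.4354]
wrist top ends [256.5874 307.7885] side top/bottom ends [-11.3705 -14.3499] [-9.7373  0.033 ]
wrist top ends [256.3989 231.3259] side top/bottom ends [-2.2777 -8.4509] [-0.8523  6.1093]
```

View pics/c8.png

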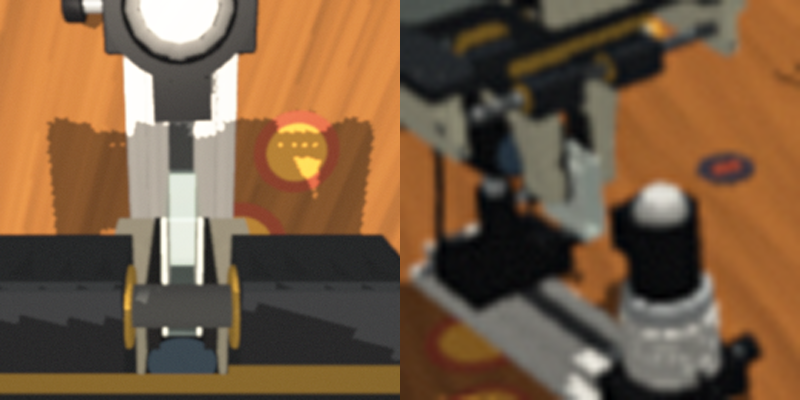

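>>> apply_moves:
  steps:
    - {"translation": [0, 0, 0], "rotation": [0, 0, 0]}
    - {"translation": [0, 0, 0], "rotation": [0, 0, 0]}
    - {"translation": [0, 0, 0], "rotation": [0, 0, 0]}
    - {"translation": [0, 0, 0], "rotation": [0, 0, 0]}
    - {"translation": [0, 0, 0], "rotation": [0, 0, 0]}
    - {"translation": [0, 0, 0], "rotation": [0, 0, 0]}
    - {"translation": [0, 0, 0], "rotation": [0, 0, 0]}
    - {"translation": [0, 0, 0], "rotation": [0, 0, 0]}
    - {"translation": [0, 0, 0], "rotation": [0, 0, 0]}
    - {"translation": [0, 0, 0], "rotation": [0, 0, 0]}

```text
t: 21.68
eef_pos: [0.532, 0.2394, 0.119]
ee_rot: [3.142, -0.0, -1.275]
force: [0.1, 0.5, -0.3]
width: 0.0125
gripper_force: 12.0
```

```bash
python3 -c "
from station import *
s=get_state();print(s['eef_pos'],s['gripper_force']);print(job_done())"
```

```text
[0.53197911 0.23941069 0.11903444] 11.994773894548416
the job is handed in; nothing more can be done
None
```

I handed the job in at about 22 s, with no verdict returned: the cowl is seated on the lamp's shoulder with its snout to the detector and let go, and the long cell is held still and upright at the light path, gripped at 12 N by its frosted sides.

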